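Two-start reset chord on a bench control panel

ROBOT

A 6-joint arm with a two-finger parallel gripper is mounted at the origin on the work surface. World frame = base frame: x ahead of the robot, y to its left, z up, the work surface at z = 0. Lengths are in mm, angles in rad, forces in N, time in s.
With the tool pointing down it reaches from about 275 to 775 mm from the base axis. Payload 14.6 kg.
Tool frame: the origin (TCP) lies on the centre line of the jaws, within the pads' length; the fingertips stand 22 mm ahead of it and the grasp point (between the pads) lies 3 mm ahead of it (robot.tcp_to_tips is the distance from the TCP to the fingertips, in mm); z points along the fingers, y is the line along which they close (so a half turn about z gives the same grasp; the last joint's range is limited). The gripper opens to 85 mm and grips with 20 to 120 N. Pads are 22 mm wide; open, the fingers measure 114 mm over their backs; the gripper's body (76 mm by 85 mm) begins 54 mm behind the grasp point. The pads swing forward as they close: fully open they stand 13 mm farther back than shut.
Start: joints at [1.013, 0.263, -0.048, 1.259, 0, 1.415], TCP at [205.803, 482.984, 253.278] pointing down, gripper open.
Joint ranges: [-2.65, 2.65], [-0.89, 1.7], [-1.18, 1.37], [-2.13, 2.11], [-1.35, 1.29], [-3.14, 3.14]. Speed limits (rad/s): [1.89, 1.89, 2.57, 2.79, 3.14, 3.14].

INTERFACE

Orientations are given as a unit quaternion [w, x, y, z].
In Python, from rig import robot gives the robot as it stands.
- The arm moves only by the tool carry_out, never from a script. Its argument "deltas" is a list of rows, each a list of 6 numbers: the shift along the tool's x, y, z normalised to -1 to 1, where 1 is 100 mm, then the turn, a rotation vector about the tool's x, y, z normalised to -1 to 1, where 1 is 90 degrees. A call has 1 to 20 rows; each row shifts and turns the commanded pose from where the row before left it, along the tool's axes as they then stand; what a row does not reach is not made up. A row lasts 1/8 s, in which the tool goes at most 62.5 mm and 10.7 degrees, less where a joint would pass 70% of its speed; a pose out of reach is approached as far as the arm can. A call with a number of a shift or a turn outside -1 to 1 is refused whole. A call with a gripper value outside its range is refused whole. "jaw" is the closure in counts, from 0 (fully open) to 255 (shut), set as the call begins (left out, the last holds). The fingers move at their own pace and stop on an object; "squeeze" is the grip in N (left out, the last holds). Time passes only in rows, so rows that do not move let the fingers close. It gives the time, the measured TCP pose, the force, the opening and the grip force at its end, in the units of the state.
- robot.read_state(): the state, without advancing time (a new reading comes with each control period).
- robot.capture(name): name is "scene" or "top" or "wrist"; returns a dict with "pixels" (480x640x3 uint8, red, green, blue), "z_map" (480x640 float32, mm along the optical axis (not along the pixel's ray), 0 where there is no reading), "fovy" (degrees; the focal length in pixels is half the picture's height over the tangent of half this angle, whatever the lens; pixels are square), "cx", "cy" (the principal point, pixels), "dist_coeffs" ([k1, k2, p1, p2, k3] as OpenCV has them; the pictures are not rectified), "pose" (4x4, takes a point from camera to world coordinates); the wrist camera has in their place "T_tool_cam" (4x4, takes a point from camera to tool coordinates, whose origin is the TCP and whose axes are the flange's). Camera axes: x right, y down, z forward; pixel columns grow to the right and rows downward; lengths in mm; the calibration is good to about 2 mm. A picture is of the moment at which its call begins: read the wrist's pose just before it.
- robot.sign_off(): hands the job in; it is judged then, once.
Trained networks look in the newest picture that a camera, given by its name, has taken for a name from the list of things; names that differ only in an ending like _2 or _b are one class to them, and where a whole thing is asked for, a point or a joint stands for the part that bears it (a point fixed in the world has none). Each returns a list of dicts, best first, with "confidence" (0 to 1); they miss things now and then, are a little off and sometimes report something else, mostly with a low value. They report only what shows in the picture. A call takes as long as a camera call.
- robot.spot_in(camera, query): "uv" ([column, row] in pixels, amid what is visible of it).
- robot.mark_of(camera, query): "uv" ([column, row] in pixels: a listed point, or the origin of a listed thing).
The state is a dict: "time_s": time; "q": joint angles; "qvel": joint speeds; "joint_torque": joint torques, N m; "position": TCP position; "tcp_rot": TCP orientation; "wrist_force": force on the tool from outside, world axes, zero at the start; "ft_torque": the same for the moment, N m; "opening": finger opening in mm; "grasp_force": force on a finger pad.
Only numpy, scipy, OpenCV 4.12 (cv2) and the standard library are available. Lean on these libraries where they do the work, as an engineer would, in place of code of your own. Each camera call takes 0.05 s, during which the arm holds its last target. There are 200 camera calls.

TASK

Reset the game wired to this control panel: set one fingertip on each of the two small start buttons, press both all the way down together, never one on its own, hold them down for three seconds, then let both come up and take the hand clear. Do not press any other button or push the joystick, and leave every loose thing on the panel and the bench where it is.

Things in the scene. Friction and masses are not known exactly. Their poses are not given: they have to be found in the camera images.
- panel: Arcade control panel: plywood box with a flat aluminium deck, 240 mm deep (its x) by 380 mm wide (its y), deck 72 mm above the bench; fixed. Origin: centre of the underside; x points to the rear edge, away from the player, y to the player's left, z up. On it: two small start buttons near the middle of the rear edge, six larger action buttons right of the middle, a joystick at the left.
- start_left_top (a point): Centre of the top face of the left start button, black plastic: round plunger 20 mm across whose top stands 11 mm above the deck (83 mm above the bench) when up, in a round bezel 28 mm across and 3 mm high. At panel x +85 mm, y +28 mm, so the two start buttons are 56 mm apart, centre to centre, along the panel's y; axes as the panel's; the point goes down with the plunger.
- start_right_top (a point): The same on the right start button, the same make, at panel x +85 mm, y -28 mm.
- start_left (a joint): How far the left start button is pressed: 0 up, 0.006 m all the way down (the plunger then still stands 2 mm above its bezel). Springs back by itself when let go; starts to move at about 0.8 N and is all the way down at about 2.4 N, against a hard stop. Straight down, along the panel's -z.
- start_right (a joint): The same for the right start button.
- action_1_top (a point): Centre of the top of an action button, black plastic, not to be pressed: plunger 26 mm across, 11 mm above the deck, in a bezel 35 mm across, same spring and travel as the start buttons. Panel x 0, y 0 mm.
- action_2_top (a point): As action_1_top: panel x +18, y -42 mm.
- action_3_top (a point): As action_1_top: panel x +14, y -88 mm.
- action_4_top (a point): As action_1_top: panel x -42, y -4 mm.
- action_5_top (a point): As action_1_top: panel x -24, y -46 mm.
- action_6_top (a point): As action_1_top: panel x -28, y -92 mm.
- stick_ball (a point): Centre of the joystick's ball, 35 mm across, 48 mm above the deck (120 mm above the bench), on a thin sprung shaft at panel x -22, y +105 mm; the ball's top is 138 mm above the bench. Not to be pushed.
- spare_button: Loose spare start button standing head down on the deck, black plastic, 33 mm across at its nut, 44 mm tall with its tags; some 80 mm from a start button, to one side of the pair. Origin: centre of its underside.
- microswitch: Loose microswitch lying on the deck, black, 28 x 10.5 mm, 20 mm high, some 80 mm from a start button, to the other side of the pair. Origin: centre of its underside; x along its length.
- screwdriver: Screwdriver with a blue handle lying on the bench by the panel's right end, 200 mm long along its x, handle 26 mm thick. Origin: under its middle. Well beyond it, to the right, stands a fixed token funnel over a jar, 223 mm high.
- coin_hinge: Flat chrome coin-door hinge lying open on the bench behind the panel's rear edge, 71 x 75 mm, 11 mm high. Origin: centre of its underside.
- capacitor_a: Loose yellow ceramic capacitor with brass ends standing at the tester's end nearest the robot, 30 mm across, 36 mm tall. Origin: centre of its underside.
- capacitor_b: The second one, the same.
- tester_button_top (a point): Centre of the top of the round push button, 26 mm across, 69 mm above the bench, on the switch tester, a fixed grey box 180 x 120 mm, 76 mm high, that stands beyond the panel's left end with its length away from the robot. Not to be pressed.

How it is judged:
By the outcome, as a careful person would: the job done as asked, in the order asked, and still so for the second after the job is handed in, with the robot touching nothing.
It also fails if it takes over 38 s, if anything falls off the work surface, if the arm or the gripper's body presses on something with over 40 N, if the wrist force passes 120 N, or if a joint passes its speed limit or range.

## Working session

There is one attempt and no reset: what is moved stays moved. The work goes in short steps, Python scripts to look and compute and a tool call to move; the robot and the scene stay as the last step left them, time stands still between calls to the robot, and variables do not carry over. Pictures are saved under pics/ and viewed, at most 10 in all, crops included, and the job is handed in when it is done.

Besides the shell and the picture viewer there is one more tool, called after ">>>" as name(argument=value, ...) on one line, values as JSON. carry_out: Moves the arm, as the interface text tells. Its arguments: {"type":"object","properties":{"deltas":{"type":"array"},"jaw":{"type":"number"},"squeeze":{"type":"number"}},"required":["deltas"]}

```bash
mkdir -p pics; cat > h.py <<'E'
import numpy as np, cv2
from rig import robot
from scipy.spatial.transform import Rotation as R
def Rq(q): return R.from_quat(np.r_[q[1:],q[0]])
def snap(n):
    s=robot.read_state(); c=robot.capture(n)
    if n=="wrist":
        T=np.eye(4);T[:3,:3]=Rq(s["tcp_rot"]).as_matrix();T[:3,3]=s["position"]; c["pose"]=T@np.array(c["T_tool_cam"])
    c["pose"]=np.array(c["pose"]); return c
def K(c):
    f=240/np.tan(np.radians(c["fovy"])/2); return np.array([[f,0,c["cx"]],[0,f,c["cy"]],[0,0,1.]])
def ray(c,uv):
    p=cv2.undistortPoints(np.array([[uv]],float),K(c),np.array(c["dist_coeffs"],float))[0,0]
    return c["pose"][:3,3], c["pose"][:3,:3]@np.r_[p,1]
def at_z(c,uv,z):
    o,d=ray(c,uv); return o+d*(z-o[2])/d[2]
def at_depth(c,uv):
    o,d=ray(c,uv); u,v=np.round(uv).astype(int); return o+d*np.median(c["z_map"][v-2:v+3,u-2:u+3])
E
python3 - <<'E'
from h import *
np.set_printoptions(precision=1,suppress=True)
for n in("top","scene"):
    c=snap(n); cv2.imwrite(f"pics/{n}.png",c["pixels"][...,::-1])
    for q in "start_left_top start_right_top action_1_top action_3_top action_6_top stick_ball spare_button microswitch panel tester_button_top".split():
        for r in robot.mark_of(n,q)[:7 if 'action_1' in q else 2]:
            z=83 if ('start' in q or 'action' in q) else 72
            print(n,q,np.array(r["uv"]),round(r["confidence"],2),at_z(c,r["uv"],z),at_depth(c,r["uv"]))
s=robot.read_state();print(s)
E
```

```text
top start_left_top [390.7 229. ] 0.51 [584.1 -82.6  83. ] [584.4 -82.8  81.7]
top start_right_top [424.3 233.5] 0.48 [ 577.  -144.8   83. ] [ 576.9 -144.7   83.6]
top action_1_top [400.  271.8] 0.58 [504.3 -98.8  83. ] [504.5 -99.   81.7]
top action_3_top [444.6 283.3] 0.53 [ 485.  -179.8   83. ] [ 485.1 -179.8   82.9]
top action_6_top [440.1 303.6] 0.55 [ 447.9 -170.5   83. ] [ 448.  -170.7   82.1]
top action_6_top [116.6 280.1] 0.23 [477.8 412.2  83. ] [485.4 430.2  24.7]
top stick_ball [338.5 265.6] 0.65 [514.9  12.9  72. ] [504.5  18.  135.7]
top microswitch [464.4 244.2] 0.58 [ 560.9 -221.8   72. ] [ 557.5 -216.8   88.4]
top panel [389.  280.2] 0.85 [489.9 -80.4  72. ] [489.6 -80.1  73.9]
top tester_button_top [392.5 227.5] 0.66 [589.6 -87.9  72. ] [587.3 -86.1  82. ]
top tester_button_top [397.2 274.3] 0.6 [501.2 -95.6  72. ] [499.6 -93.6  82.9]
scene start_left_top [243.1 270.7] 0.56 [591.1 -86.4  83. ] [591.3 -86.4  83.2]
scene start_right_top [214.7 264.6] 0.49 [ 572.3 -146.4   83. ] [ 572.2 -146.4   82.9]
scene action_1_top [246.8 238.7] 0.69 [499.3 -86.   83. ] [499.  -86.
[... 656 characters left out ...]
roswitch [187.1 262.6] 0.46 [ 554.5 -208.8   72. ] [ 554.7 -208.7   72.2]
scene panel [249.6 263.9] 0.88 [563.1 -76.6  72. ] [563.  -76.6  71.9]
scene tester_button_top [470.4 260.1] 0.53 [571.2 389.2  72. ] [567.  391.5  67.4]
scene tester_button_top [289.6 227. ] 0.32 [454.3   5.5  72. ] [515.    9.1 129. ]
{'time_s': 1.1, 'q': array([ 1. ,  0.3, -0. ,  1.3, -0. ,  1.4]), 'qvel': array([ 0.,  0.,  0., -0., -0.,  0.]), 'joint_torque': array([  0. , -63.7,  38.5,   0. ,   0. ,  -0. ]), 'position': array([205.8, 483. , 253.3]), 'tcp_rot': array([0. , 0.2, 1. , 0. ]), 'wrist_force': array([ 0.1, -0.2, -0.7]), 'ft_torque': array([-0., -0., -0.]), 'grasp_force': 0.0, 'opening': 85.3349997757743}
```

View pics/top.png

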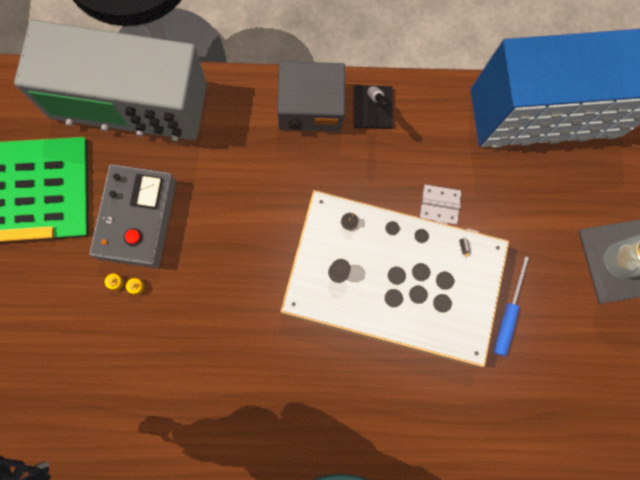

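```bash
python3 - <<'E'
from h import *
s=robot.read_state();print(Rq(s["tcp_rot"]).as_matrix().round(3),robot.tcp_to_tips, s["position"])
c=snap("wrist");print(np.array(c["T_tool_cam"]).round(3),c["fovy"])
E
```

```text
[[-0.92   0.392  0.   ]
 [ 0.392  0.92   0.   ]
 [-0.     0.    -1.   ]] 22.0 [205.81368034 482.98190928 253.29951501]
[[ 1.00000e-03 -9.65000e-01 -2.64000e-01  6.60590e+01]
 [ 1.00000e+00  1.00000e-03  1.00000e-03 -4.99000e-01]
 [-0.00000e+00 -2.64000e-01  9.65000e-01 -1.19567e+02]
 [ 0.00000e+00  0.00000e+00  0.00000e+00  1.00000e+00]] 71.58428557490579
```

>>> carry_out(deltas=[[-0.2, -0.15, 0, 0, 0, 0], [-0.38, -0.265, 0, 0, 0, 0], [-0.38, -0.265, 0, 0, 0, 0], [-0.38, -0.265, 0, 0, 0, 0], [-0.38, -0.265, 0, 0, 0, 0], [-0.38, -0.265, 0, 0, 0, 0], [-0.38, -0.265, 0, 0, 0, 0], [-0.38, -0.265, 0, 0, 0, 0], [-0.38, -0.265, 0, 0, 0, 0], [-0.38, -0.265, 0, 0, 0, 0], [-0.38, -0.265, 0, 0, 0, 0], [-0.38, -0.265, 0, 0, 0, 0], [-0.38, -0.265, 0, 0, 0, 0], [-0.38, -0.265, 0, 0, 0, 0], [-0.38, -0.265, 0, 0, 0, 0], [-0.25, -0.17, 0, 0, 0, 0], [0, 0, 0, 0, 0, -0.105], [0, 0, 0.3, 0, 0, 0], [0, 0, 0, 0, 0, 0], [0, 0, 0, 0, 0, 0]], jaw=130, squeeze=20)

```text
time_s: 3.65
position: [578.8, -114.0, 224.1]
tcp_rot: [0.0, 0.119, 0.993, -0.0]
wrist_force: [-0.2, -0.1, 0.2]
opening: 41.6
grasp_force: 0.0
```

```bash
cat > look.py <<'E'
from h import *; import sys
np.set_printoptions(precision=1,suppress=True)
s=robot.read_state(); print(s["time_s"],s["position"],s["opening"],s["wrist_force"])
M=Rq(s["tcp_rot"]).as_matrix(); print("tool y",M[:,1].round(3))
c=snap("wrist"); cv2.imwrite(f"pics/{sys.argv[1]}.png",c["pixels"][...,::-1])
for q in "start_left_top start_right_top action_1_top spare_button microswitch".split():
    for r in robot.mark_of("wrist",q)[:2]:
        p=at_z(c,r["uv"],83); print(q,np.array(r["uv"]),round(r["confidence"],2),p,"depth",at_depth(c,r["uv"]),"tool",M.T@(p-s["position"]))
E
python3 look.py w1
```

```text
3.65 [ 578.8 -114.   224.1] 41.55085066176228 [-0.2 -0.1  0.2]
tool y [ 0.2  1.  -0. ]
start_left_top [357.8 238.2] 0.78 [586.7 -86.8  83. ] depth [587.1 -86.7  81.8] tool [ -1.2  28.3 141.1]
start_right_top [288.5 240.2] 0.65 [ 575.2 -141.7   83. ] depth [ 575.4 -141.9   82.1] tool [ -2.9 -27.8 141.1]
start_right_top [356.8 236. ] 0.25 [584.7 -87.2  83. ] depth [585.  -87.1  82. ] tool [  0.6  27.4 141.1]
action_1_top [326.5 125.5] 0.73 [496.7 -91.4  83. ] depth [496.6 -91.3  81.8] tool [ 85.2   2.6 141.1]
microswitch [199.3 236.3] 0.79 [ 555.  -211.2   83. ] depth [ 555.7 -213.3   78. ] tool [   0.3 -100.1  141.1]
```

View pics/w1.png

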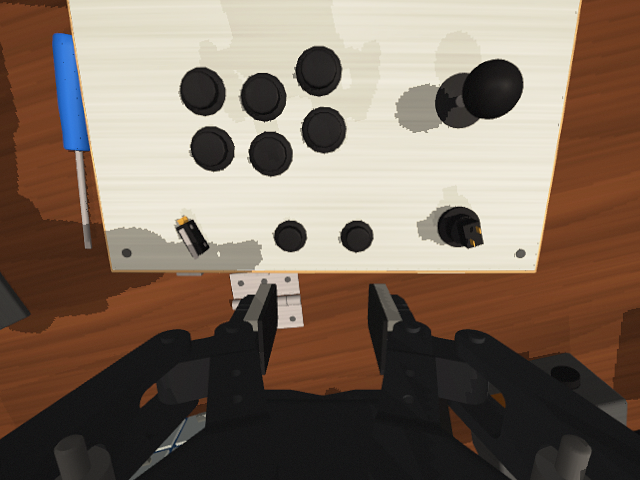

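```bash
python3 - <<'E'
from h import *
np.set_printoptions(precision=1,suppress=True)
c=snap("wrist"); v,u=np.mgrid[270:420,180:460]; uv=np.stack([u,v],-1).reshape(-1,1,2).astype(float)
p=cv2.undistortPoints(uv,K(c),np.array(c["dist_coeffs"],float))[:,0]; z=c["z_map"][270:420,180:460].ravel()
P=np.c_[p,np.ones(len(p))]*z[:,None]; T=np.array(c["T_tool_cam"]); Q=P@T[:3,:3].T+T[:3,3]
Q=Q[(z>0)&(Q[:,2]<60)&(abs(Q[:,1])<70)]
for a in range(-40,40,4):
    for s in(1,-1):
        S=Q[(Q[:,2]>=a)&(Q[:,2]<a+4)&(s*Q[:,1]>0)]
        if len(S)>3: print(a,s,len(S),"y",np.percentile(S[:,1],[2,50,98]),"x",np.percentile(S[:,0],[2,50,98]))
E
```

```text
-40 1 45 y [23.6 28.8 41.3] x [-11.   11.3  12. ]
-40 -1 95 y [-43.8 -42.6 -25.2] x [-12.3  -7.6  11.7]
-36 1 1285 y [20.7 37.6 41.6] x [-11.5   1.4  11.7]
-36 -1 1648 y [-43.8 -39.9 -22.2] x [-11.6   1.4  11.6]
-32 1 664 y [21.  34.9 41. ] x [-12.    9.1  11.9]
-32 -1 734 y [-43.4 -36.2 -21.9] x [-12.2  10.4  11.7]
-28 1 488 y [21.9 30.5 42. ] x [ 5.7 11.1 13. ]
-28 -1 547 y [-45. -32. -23.] x [ 5.6 11.1 12.9]
-24 1 307 y [22.  31.2 41.9] x [ 4.9 11.1 13.2]
-24 -1 291 y [-43.4 -33.1 -23.1] x [ 4.6 11.  13. ]
-20 1 316 y [20.4 22.1 32.7] x [-9.3  6.1 11.7]
-20 -1 320 y [-33.4 -22.9 -21.3] x [-9.6  6.  11.5]
-16 1 323 y [20.4 21.3 26.6] x [-11.1   4.5  10.7]
-16 -1 335 y [-27.6 -22.3 -21.3] x [-11.    5.   10.7]
-12 1 220 y [20.4 20.7 31.4] x [-10.7   8.6  10.7]
-12 -1 205 y [-34.  -21.7 -21.3] x [-11.    7.8  10.8]
-8 1 249 y [20.4 22.7 33.6] x [-9.8  6.4 10.8]
-8 -1 262 y [-34.6 -23.3 -21.3] x [-10.7   6.4  10.9]
-4 1 215 y [20.3 22.4 33.6] x [-10.8   6.5  10.8]
-4 -1 215 y [-34.5 -23.2 -21.3] x [-10.7   6.4  10.8]
0 1 213 y [20.4 22.6 33.6] x [-10.3   6.4  10.7]
0 -1 213 y [-34.8 -23.6 -21.3] x [-10.3   6.4  10.8]
4 1 199 y [20.4 22.8 34. ] x [-10.3   6.5  10.7]
4 -1 197 y [-34.5 -23.7 -21.3] x [-10.2   6.4  10.8]
8 1 181 y [20.4 22.7 33.7] x [-10.3   6.5  10.7]
8 -1 180 y [-34.5 -23.2 -21.2] x [-10.7   6.5  10.8]
12 1 140 y [20.4 21.  32.2] x [-10.3   6.5  10.9]
12 -1 144 y [-33.2 -22.  -21.3] x [-10.2   6.5  10.7]
16 1 82 y [20.4 20.6 26.5] x [-10.5   4.4  10.5]
16 -1 77 y [-27.3 -21.5 -21.3] x [-10.5   4.2  10.4]
20 1 12 y [20.5 20.6 20.7] x [-4.8 -0.9  8.5]
20 -1 15 y [-21.5 -21.4 -21.3] x [-4.9 -0.9  8.4]
```

>>> carry_out(deltas=[[-0.02, 0.005, 0, 0, 0, 0], [0, 0, 0.3, 0, 0, 0], [0, 0, 0.3, 0, 0, 0], [0, 0, 0.3, 0, 0, 0], [0, 0, 0.1, 0, 0, 0], [0, 0, 0.05, 0, 0, 0], [0, 0, 0, 0, 0, 0], [0, 0, 0, 0, 0, 0]], jaw=104)

```text
time_s: 5.0
position: [581.1, -114.1, 119.1]
tcp_rot: [0.001, 0.119, 0.993, -0.0]
wrist_force: [-0.3, 0.6, -1.0]
opening: 50.5
grasp_force: 0.0
```

```bash
python3 look.py w2
```

```text
5.0 [ 581.1 -114.1  119.1] 50.48027903396954 [-0.3  0.6 -1. ]
tool y [ 0.2  1.  -0. ]
start_left_top [376.1 288. ] 0.91 [587.5 -88.2  83. ] depth [587.9 -88.1  82. ] tool [-0.  26.6 36.1]
start_left_top [267. 285.] 0.72 [ 573.  -141.2   83. ] depth [ 573.2 -141.4   82.3] tool [  1.6 -28.3  36.1]
start_right_top [268.3 286.9] 0.84 [ 574.1 -140.9   83. ] depth [ 574.5 -141.1   82. ] tool [  0.6 -27.7  36.1]
action_1_top [325.2 107.5] 0.8 [498.7 -93.4  83. ] depth [498.6 -93.3  82. ] tool [85.   0.7 36. ]
spare_button [529.1 262.5] 0.79 [592.2 -11.3  83. ] depth [589.9 -14.   87.7] tool [ 13.5 102.5  36.1]
microswitch [126.5 274.3] 0.63 [ 550.9 -208.5   83. ] depth [ 552.6 -213.6   75.7] tool [  7.1 -98.9  36.1]
```

View pics/w2.png

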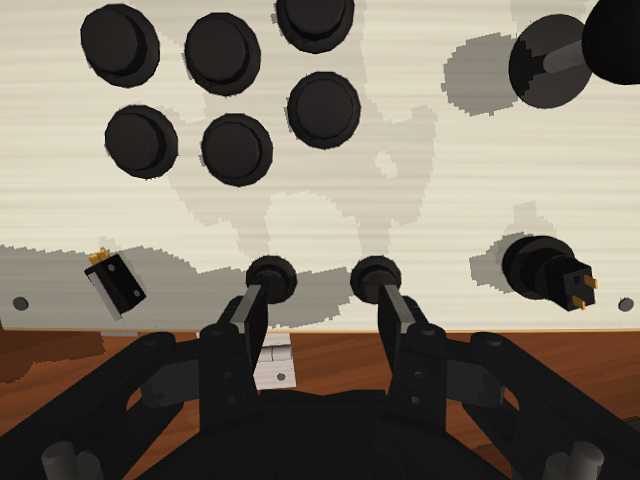

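>>> carry_out(deltas=[[0, 0, 0.06, 0, 0, 0], [0, 0, 0.06, 0, 0, 0], [0, 0, 0, 0, 0, 0], [0, 0, 0, 0, 0, 0]])

```text
time_s: 5.8
position: [580.7, -113.9, 106.3]
tcp_rot: [-0.0, 0.119, 0.993, 0.0]
wrist_force: [-0.8, -0.2, 0.7]
opening: 50.5
grasp_force: 0.0
```

>>> carry_out(deltas=[[0, 0, 0.06, 0, 0, 0], [0, 0, 0, 0, 0, 0]])

```text
time_s: 6.05
position: [580.9, -114.0, 100.1]
tcp_rot: [0.0, 0.119, 0.993, -0.0]
wrist_force: [0.3, -0.5, 2.3]
opening: 50.7
grasp_force: 1.2
```

>>> carry_out(deltas=[[0, 0, 0.04, 0, 0, 0], [0, 0, 0.01, 0, 0, 0], [0, 0, 0, 0, 0, 0]])

```text
time_s: 6.42
position: [580.9, -114.0, 95.8]
tcp_rot: [0.0, 0.119, 0.993, -0.0]
wrist_force: [-1.3, -0.2, 10.8]
opening: 50.5
grasp_force: 5.1
```

```bash
python3 - <<'E'
from rig import robot
s=robot.read_state();print(s["time_s"],s["position"],s["wrist_force"],s["ft_torque"])
E
```

```text
6.425 [ 580.88894844 -113.995633     95.80199605] [-1.26041077 -0.15213736 10.82519786] [ 0.08725432  0.3202757  -0.04731092]
```

>>> carry_out(deltas=[[0, 0, 0.007, 0, 0, 0], [0, 0, 0, 0, 0, 0]])

```text
time_s: 6.68
position: [581.0, -114.0, 95.7]
tcp_rot: [0.001, 0.119, 0.993, -0.0]
wrist_force: [-4.0, 0.6, 18.5]
opening: 50.7
grasp_force: 9.3
```

```bash
python3 - <<'E'
from h import *
s=robot.read_state();print(s["time_s"],s["position"],s["wrist_force"],s["ft_torque"])
c=snap("wrist"); cv2.imwrite("pics/w3.png",cv2.resize(c["pixels"][200:400,200:440,::-1],None,fx=3,fy=3))
E
```

```text
6.675 [ 580.95132345 -114.01431558   95.69984845] [-3.96166029  0.62968874 18.48104854] [0.24061199 0.86207482 0.00269868]
```

View pics/w3.png

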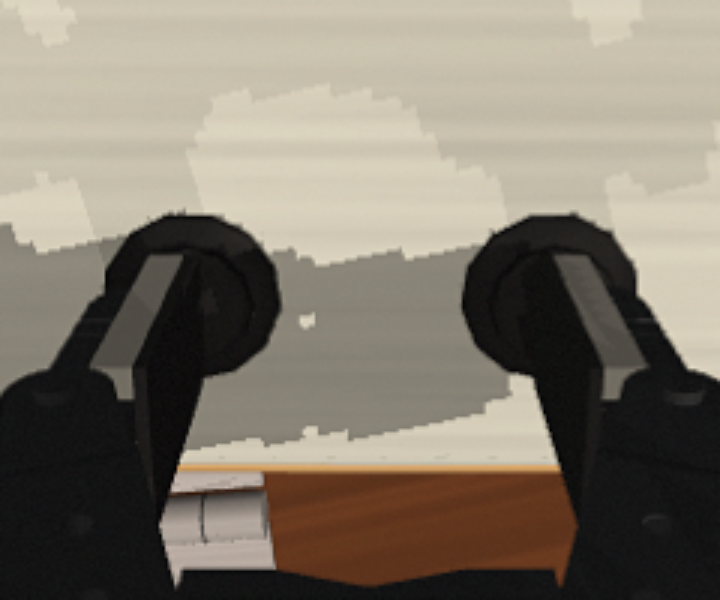

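>>> carry_out(deltas=[[0, 0, 0, 0, 0, 0], [0, 0, 0, 0, 0, 0], [0, 0, 0, 0, 0, 0], [0, 0, 0, 0, 0, 0], [0, 0, 0, 0, 0, 0], [0, 0, 0, 0, 0, 0], [0, 0, 0, 0, 0, 0], [0, 0, 0, 0, 0, 0], [0, 0, 0, 0, 0, 0], [0, 0, 0, 0, 0, 0], [0, 0, 0, 0, 0, 0], [0, 0, 0, 0, 0, 0], [0, 0, 0, 0, 0, 0], [0, 0, 0, 0, 0, 0], [0, 0, 0, 0, 0, 0], [0, 0, 0, 0, 0, 0], [0, 0, 0, 0, 0, 0], [0, 0, 0, 0, 0, 0], [0, 0, 0, 0, 0, 0], [0, 0, 0, 0, 0, 0]])

```text
time_s: 9.22
position: [580.9, -114.0, 95.7]
tcp_rot: [0.001, 0.119, 0.993, -0.0]
wrist_force: [-4.0, 1.8, 18.6]
opening: 50.6
grasp_force: 9.3
```

>>> carry_out(deltas=[[0, 0, 0, 0, 0, 0], [0, 0, 0, 0, 0, 0], [0, 0, 0, 0, 0, 0], [0, 0, 0, 0, 0, 0], [0, 0, -0.25, 0, 0, 0], [0, 0, -0.4, 0, 0, 0], [0, 0, -0.5, 0, 0, 0], [0, 0, -0.3, 0, 0, 0], [0, 0, 0, 0, 0, 0], [0, 0, 0, 0, 0, 0], [0, 0, 0, 0, 0, 0]])

```text
time_s: 10.6
position: [580.2, -113.8, 238.3]
tcp_rot: [-0.001, 0.119, 0.993, 0.0]
wrist_force: [-0.9, -0.7, -0.4]
opening: 50.4
grasp_force: 0.0
```

```bash
python3 look.py w4
```

```text
10.6 [ 580.2 -113.8  238.3] 50.4238181449819 [-0.9 -0.7 -0.4]
tool y [0.2 1.  0. ]
start_left_top [356.3 231.5] 0.75 [585.7 -85.8  83. ] depth [586.  -85.8  81.7] tool [  1.   28.4 155.3]
start_right_top [290.6 234. ] 0.98 [ 574.7 -140.6   83. ] depth [ 574.9 -140.8   81.8] tool [ -1.2 -27.4 155.3]
action_1_top [325.8 128.5] 0.65 [498.8 -91.7  83. ] depth [498.8 -91.7  82.2] tool [ 84.    2.2 155.5]
spare_button [447.3 218.2] 0.84 [592.4  -8.8  83. ] depth [589.  -12.9  95.5] tool [ 12.6 104.9 155.4]
spare_button [352.9 233.7] 0.54 [586.9 -89.   83. ] depth [587.2 -89.   81.9] tool [ -0.9  25.6 155.3]
microswitch [201.3 231.2] 0.76 [ 554.4 -213.9   83. ] depth [ 554.4 -213.7   83.3] tool [   1.2 -103.4  155.3]
```

View pics/w4.png

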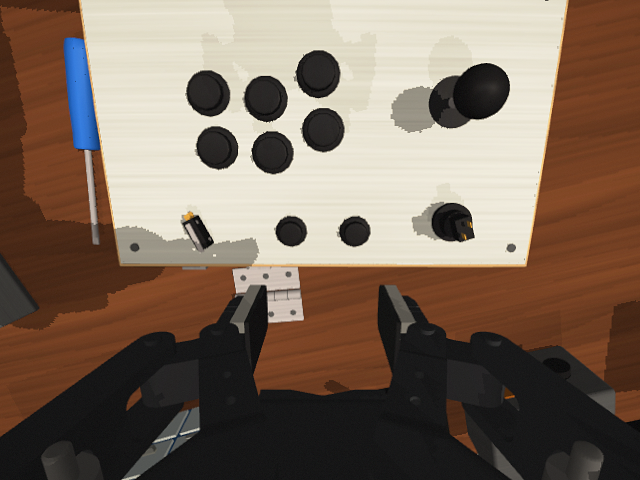

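Both start buttons are up again at (291,231) and (355,231). The spare button and microswitch haven't moved, and the hand is clear.

```bash
python3 -c "
from rig import robot
print(robot.sign_off())"
```

```text
the job is handed in; nothing more can be done
None
```

I pressed both start buttons down together, held them for a little over three seconds and let both come up; the hand is clear, nothing loose moved, and the job is handed in at about 11 s of the 38 s allowed.

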